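# Set the gib screw of a micromanipulator stage and lock it

## Task

Set the running clearance of the black micromanipulator stage: turn its adjusting screw (the silver knob) clockwise until it bottoms finger-tight, without forcing it, then back it off a quarter of a turn. Then swing the lock lever over to the far side to lock the setting; leave the flask, dish and magnetic stand alone and let go of everything.

Things in the scene. Friction and masses are not known exactly. Their poses are not given: they have to be found in the camera images.
- stage: fixed black stage: foot plate 130 (x) by 260 (y) by 12 mm, block 75 by 240 mm on it up to 60 mm above the table. Origin: centre of its underside, on the table; x towards its far side, y along its length, z up. The screw stands at y = -60 mm, the lock lever at y = +65 mm (both at x = 0)
- screw_grip (a point): adjusting screw: silver knob on a vertical axis at stage (0, -60 mm). On a disc 42 mm across (66 to 74 mm above the table) stands a bar 42 mm long, 14 mm wide, from 74 to 105 mm above the table, to be pinched across its width. Point: on the axis, 96 mm above the table; x along the bar to the end with the red mark, z up. Clockwise from above screws it in; it does not move up or down to the eye
- screw_tip (a point): centre of the screw's lower end, on its axis, hidden in the stage; rises 1 mm per full turn back. Starts 1.2 to 3.4 rad of turn short of its bottom, how much cannot be told from the yaw. The screw runs with about 0.04 N m of friction and stays where it is left
- seat (a point): the screw's seat, on its axis, hidden in the stage, z up. Tip height above it: 0 when the screw just bottoms, below 0 as it is tightened, 0.25 mm a quarter turn back from there. The seat is a springy stop, about 1.5 N m per rad of further turning, and springs back when the knob is let go; 0.5 N m against it is forcing it
- lock (a joint): lock lever, steel rod 10 mm thick with an orange ball, pivot 82 mm above the table on a silver housing 70 by 50 mm (up to 85 mm above the table) at stage (0, +65 mm): 0 = unlocked, leaning 0.5 rad to -x of the stage (robot's side); 1.0 rad = locked, leaning 0.5 rad to +x. Stays where it is left, takes about 1 N at the ball. Starts at 0 to 0.15
- lock_tip (a point): centre of the orange ball (26 mm) at the end of the lock lever, 65 mm from its pivot
- flask: loose glass conical flask with black stopper, 72 mm wide, 113 mm tall, origin under its centre
- dish: loose round glass dish, 60 mm wide, 15 mm tall, origin under its centre
- magbase: loose magnetic stand, black block 50 by 60 by 50 mm with a steel post up to 120 mm, origin under its centre

How it is judged:
By the outcome, as a careful person would: the job done as asked, in the order asked, and still so for the second after the job is handed in, with the robot touching nothing.
It also fails if it takes over 72 s, if anything falls off the work surface, if the arm or the gripper's body presses on something with over 40 N, if the wrist force passes 120 N, or if a joint passes its speed limit or range.

## Robot

A 7-joint arm with a two-finger parallel gripper is mounted at the origin on the work surface. World frame = base frame: x ahead of the robot, y to its left, z up, the work surface at z = 0. Lengths are in m, angles in rad, forces in N, time in s.
With the tool pointing down it reaches from about 0.4 to 0.85 m from the base axis. Payload 10.4 kg.
Tool frame: the origin (TCP) lies midway between the tips of the shut fingers; the grasp point (between the pads) lies 19 mm behind it; z points along the fingers, x is the direction in which the jaws open and shut, and the axes are right-handed (so a half turn about z gives the same grasp; the last joint's range is limited). The gripper opens to 85 mm and grips with 20 to 120 N. Pads are 22 mm wide; open, the fingers measure 114 mm over their backs; the gripper's body (76 mm by 85 mm) begins 54 mm behind the grasp point. The pads swing forward as they close: fully open they stand 13 mm farther back than shut.
Start: joints at [1.193, 0.332, -0.065, 1.46, 0.022, 1.35, -0.088], TCP at [0.217, -0.586, 0.231] pointing down, gripper open.
Joint ranges: [-2.6, 2.6], [-0.5, 2.12], [-1.47, 1.34], [0.16, 2.42], [-1.27, 4.41], [0.06, 2.06], [-2.6, 2.6]. Speed limits (rad/s): [2.22, 2.22, 2.79, 2.79, 3.14, 3.14, 3.14].

## Interface

Orientations are given as a unit quaternion [x, y, z, w].
In Python, from workcell import monitor, eyes, ticket, models gives the robot as it stands.
- The arm moves only by the tool servo_tool, never from a script. Its argument "motion" is a list of rows, each a list of 7 numbers: the opening, from 0 (shut) to 1 (fully open), then the shift along the tool's x, y, z in m, then the turn, a rotation vector about the tool's x, y, z in degrees. In form: [[fingers, tx, ty, tz, rx, ry, rz], ...]. A call has 1 to 20 rows; each row is the pose to reach, as a shift and turn from the pose commanded when the call began, along the tool's axes at that moment; what a row does not reach only later rows make up. A row lasts 1/8 s, in which the tool goes at most 62.5 mm and 10.7 degrees, less where a joint would pass 70% of its speed; a pose out of reach is approached as far as the arm can. A call with a gripper value outside its range is refused whole. The fingers move at their own pace and stop on an object; "grip_force" is the grip in N (left out, the last holds). Time passes only in rows, so rows that repeat a pose let the fingers close. It gives the time, the measured TCP pose, the force and the opening at its end, in the units of the state.
- monitor.get_obs(): the state, without advancing time (a new reading comes with each control period).
- eyes.camera(name): name is "scene" or "top" or "wrist"; returns (picture, depth): 480x640x3 uint8, blue, green, red; 480x640 float32, m along the optical axis (not along the pixel's ray), 0 where there is no reading.
- eyes.camera_info(name): a dict with "intrinsics" (3x3 intrinsics, pixels), "k1" (the pictures are not rectified: a ray, as slopes to the right and down, at radius r is drawn at 1 + k1 r^2 times it, then the intrinsics apply), "extrinsics" (4x4, takes a point from world to camera coordinates); the wrist camera has in their place "tool_from_camera" (4x4, takes a point from camera to tool coordinates, whose origin is the TCP and whose axes are the tool frame's). Camera axes: x right, y down, z forward; pixel columns grow to the right and rows downward; lengths in m; the calibration is good to about 2 mm. A picture is of the moment at which its call begins: read the wrist's pose just before it. camera_info takes no time and is no camera call.
- ticket.hand_in(): hands the job in, once; it reports no verdict.
Trained networks look in the newest picture that a camera, given by its name, has taken for a name from the list of things; names that differ only in an ending like _2 or _b are one class to them, and where a whole thing is asked for, a point or a joint stands for the part that bears it (a point fixed in the world has none). Each returns a list of dicts, best first, with "confidence" (0 to 1); they miss things now and then, are a little off and sometimes report something else, mostly with a low value. They report only what shows in the picture. A call takes as long as a camera call.
- models.boxes_of(camera, thing): "point" ([x, y, z] in m, in the coordinates of the camera as it stood for that picture, good to about 4 mm: the middle of the surface that is visible of it).
The state is a dict: "clock": time; "joint_pos": joint angles; "joint_velocities": joint speeds; "tau": joint torques, N m; "position": TCP position; "ee_rot": TCP orientation; "ft_force": force on the tool from outside, world axes, zero at the start; "torque": the same for the moment, N m; "grip_width": opening from 0.0 (shut) to 1.0 (fully open).
Only numpy, scipy, OpenCV 4.12 (cv2) and the standard library are available. Lean on these libraries where they do the work, as an engineer would, in place of code of your own. Each camera call takes 0.05 s, during which the arm holds its last target. There are 200 camera calls.

## Working session

There is one attempt and no reset: what is moved stays moved. The work goes in short steps, Python scripts to look and compute and a tool call to move; the robot and the scene stay as the last step left them, time stands still between calls to the robot, and variables do not carry over. Pictures are saved under pics/ and viewed, about 8 in all and at most 12, crops included, and the job is handed in when it is done.

Besides the shell and the picture viewer there is one more tool, called after ">>>" by a JSON object that holds its "api" and its "payload", one argument or row to a line. servo_tool: Moves the arm, as the interface text tells. Its arguments: {"type":"object","properties":{"motion":{"type":"array"},"grip_force":{"type":"number"}},"required":["motion"]}

```bash
mkdir -p pics; ls
cat > h.py <<'E'
import numpy as np, cv2
from scipy.spatial.transform import Rotation as R
from workcell import monitor, eyes, ticket, models
np.set_printoptions(precision=4,suppress=True)
def obs(): return monitor.get_obs()
def T_tool(o):
    T=np.eye(4);T[:3,:3]=R.from_quat(o['ee_rot']).as_matrix();T[:3,3]=o['position'];return T
def w_from_c(name,o=None):
    i=eyes.camera_info(name)
    if name=='wrist': return T_tool(o)@np.array(i['tool_from_camera'])
    return np.linalg.inv(np.array(i['extrinsics']))
def ray(name,uv):
    i=eyes.camera_info(name);K=np.array(i['intrinsics']);k=i['k1']
    return np.append(cv2.undistortPoints(np.array([[uv]],float),K,np.array([k,0,0,0,0.]))[0,0],1)
def world(name,p,o=None):
    return (w_from_c(name,o)@np.append(p,1))[:3]
def pix(name,uv,depth,o=None):
    return world(name,ray(name,uv)*depth,o)
def proj(name,P,o=None):
    i=eyes.camera_info(name);c=(np.linalg.inv(w_from_c(name,o))@np.append(P,1))[:3];s=c[:2]/c[2]
    s=s*(1+i['k1']*(s@s));return (np.array(i['intrinsics'])@np.append(s,1))[:2]
def st():
    o=obs();print('t',round(o['clock'],2),'p',np.array(o['position']),'q',np.array(o['ee_rot']),'F',np.array(o['ft_force']),'M',np.array(o['torque']),'g',o['grip_width'],'j',np.array(o['joint_pos']));return o
E
python3 - <<'E'
from h import *
o=st()
for c in ['scene','top','wrist']:
    o=obs();im,d=eyes.camera(c);cv2.imwrite(f'pics/{c}0.png',im);np.save(f'{c}0.npy',d)
    if c=='wrist':print(np.array(eyes.camera_info(c)['tool_from_camera']))
    else:print(c,np.array(w_from_c(c)))
    for t in ['stage','screw_grip','lock','lock_tip','flask','dish','magbase']:
        for r in models.boxes_of(c,t)[:2]:
            print(c,t,round(r['confidence'],2),world(c,r['point'],o))
E
```

```text
pics
t 0.0 p [ 0.217  -0.5857  0.2305] q [ 0.8208 -0.5712 -0.0006 -0.0004] F [-0.349   0.4712  0.3287] M [0.018  0.0156 0.023 ] g 0.9995397014539397 j [ 1.1934  0.3329 -0.0647  1.4609  0.0216  1.3499 -0.0885]
scene [[ 0.0576  0.6192 -0.7831  1.1114]
 [ 0.9981 -0.052   0.0323 -0.0172]
 [-0.0207 -0.7835 -0.6211  0.5199]
 [ 0.      0.      0.      1.    ]]
scene stage 0.9 [ 0.6061 -0.0753  0.0592]
scene stage 0.55 [ 0.5566 -0.0101  0.1414]
scene screw_grip 0.63 [ 0.5869 -0.1348  0.0806]
scene lock 0.61 [ 0.5564 -0.0111  0.1392]
scene lock_tip 0.9 [ 0.5578 -0.0149  0.1437]
scene flask 0.91 [ 0.7287 -0.0509  0.0462]
scene flask 0.33 [ 0.5902 -0.1342  0.0842]
scene dish 0.81 [ 0.4561 -0.0915  0.0147]
scene magbase 0.83 [ 0.7266 -0.1762  0.0509]
top [[-0.0193 -0.9942  0.1063  0.5285]
 [-0.9997  0.0177 -0.0156 -0.0057]
 [ 0.0137 -0.1065 -0.9942  0.7597]
 [ 0.      0.      0.      1.    ]]
top stage 0.77 [ 0.5716 -0.0745  0.0597]
top screw_grip 0.8 [ 0.5793 -0.1363  0.092 ]
top lock 0.96 [ 0.5501 -0.0124  0.1474]
top lock 0.71 [ 0.579  -0.1361  0.0943]
top lock_tip 0.94 [ 0.5467 -0.0157  0.1506]
top dish 0.69 [ 0.4502 -0.0965  0.0145]
top magbase 0.84 [ 0.7065 -0.181   0.051 ]
top magbase 0.19 [ 0.4505 -0.0953  0.0138]
[[ 1.     -0.0003 -0.0004  0.0003]
 [ 0.0004  0.949   0.3153 -0.0799]
 [ 0.0003 -0.3153  0.949  -0.1429]
 [ 0.      0.      0.      1.    ]]
```

Run:
```python
import cv2,numpy as np
a=cv2.imread('pics/scene0.png');b=cv2.imread('pics/top0.png')
cv2.imwrite('pics/both.png',np.vstack([cv2.resize(a,(400,300)),cv2.resize(b,(400,300))]))
from h import *
u=proj('top',[0.579,-0.136,0.1]).astype(int);print(u)
c=b[u[1]-50:u[1]+50,u[0]-70:u[0]+130]
u2=proj('scene',[0.579,-0.136,0.09]).astype(int);print(u2)
c2=a[u2[1]-50:u2[1]+50,u2[0]-70:u2[0]+130]
cv2.imwrite('pics/crop.png',cv2.resize(np.vstack([c,c2]),None,fx=3,fy=3,interpolation=cv2.INTER_CUBIC))
```

```text
[412 248]
[230 247]
```

View pics/top0.png

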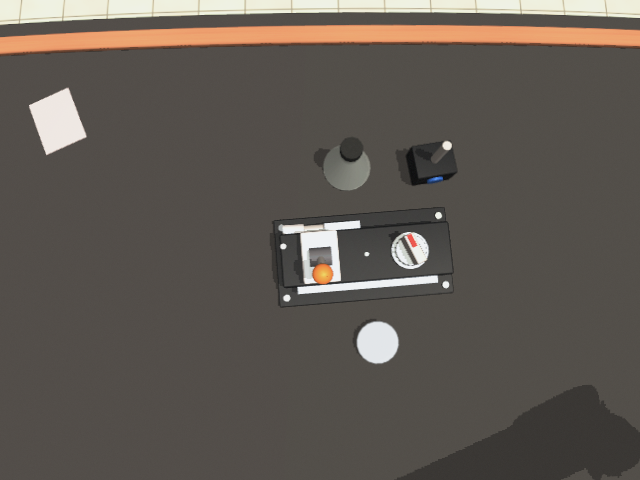

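View pics/crop.png

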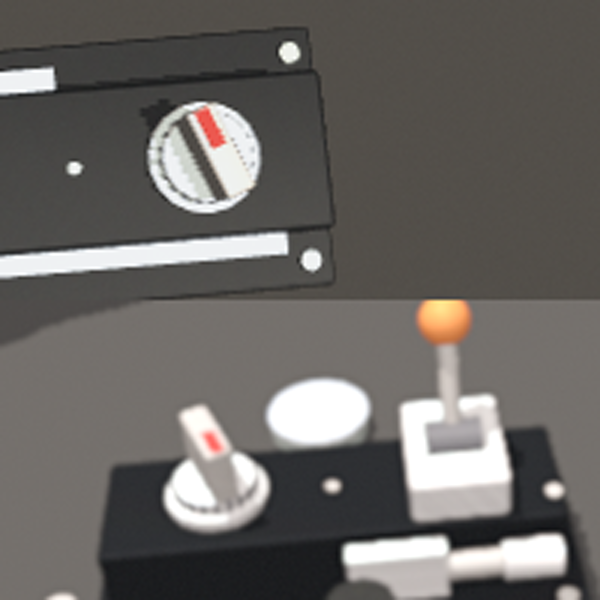

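The top view shows the knob at (411,250) with the red mark pointing up and slightly left (+x, a bit +y). The lever ball is at (323,273), the flask at (347,165), the magnetic stand at (432,163) and the dish at (378,342). Next I'll measure the bar more exactly.

```bash
cat >> h.py <<'E'
def cloud(name,d,o=None):
    i=eyes.camera_info(name);h,w=d.shape
    uv=np.stack(np.meshgrid(np.arange(w),np.arange(h)),-1).reshape(-1,1,2).astype(float)
    n=cv2.undistortPoints(uv,np.array(i['intrinsics']),np.array([i['k1'],0,0,0,0.]))[:,0]
    P=np.c_[n,np.ones(len(n))]*d.reshape(-1,1);T=w_from_c(name,o)
    return (P@T[:3,:3].T+T[:3,3]).reshape(h,w,3)
def bar(P,ok,zmin=.097,c=(.579,-.136)):
    m=ok&(P[...,2]>zmin)&(P[...,2]<.115)&(np.hypot(P[...,0]-c[0],P[...,1]-c[1])<.04)
    q=P[m][:,:2];z=np.median(P[m][:,2]);(cx,cy),(w,h),a=cv2.minAreaRect(q.astype(np.float32)*1000)
    e=np.linalg.eigh(np.cov(q.T))[1][:,1]
    print('bar n',m.sum(),'rect',cx,cy,w,h,a,'mean',q.mean(0),'z',z,'yaw',np.degrees(np.arctan2(e[1],e[0])))
def go(p,psi):
    o=obs();T=T_tool(o);s,c=np.sin(np.radians(psi)),np.cos(np.radians(psi))
    G=np.array([[c,s,0],[s,-c,0],[0,0,-1.]])
    print('shift',T[:3,:3].T@(np.array(p)-T[:3,3]),'turn',np.degrees(R.from_matrix(T[:3,:3].T@G).as_rotvec()))
E
python3 - <<'E'
from h import *
for n in ['top','scene']:
    d=np.load(n+'0.npy');P=cloud(n,d);bar(P,d>0)
    # block top pose
    m=(d>0)&(P[...,2]>.054)&(P[...,2]<.064)&(abs(P[...,0]-.58)<.08)&(abs(P[...,1]+.075)<.17)
    print('block',m.sum(),cv2.minAreaRect(P[m][:,:2].astype(np.float32)*1000))
    m=(d>0)&(P[...,2]>.125)&(np.hypot(P[...,0]-.55,P[...,1]+.013)<.04)
    q=P[m];s=np.linalg.lstsq(np.c_[2*q,np.ones(len(q))],(q**2).sum(1),rcond=None)[0];print('ball',len(q),s[:3])
go([.579,-.136,.2],90)
E
```

```text
bar n 365 rect 580.3748168945312 -138.27296447753906 42.20945739746094 14.254809379577637 25.13456916809082 mean [ 0.5803 -0.1377] z 0.10400400634761675 yaw -154.60018951366163
block 6176 ((576.7875366210938, -79.59772491455078), (75.32913970947266, 239.71189880371094), 3.505988836288452)
ball 348 [ 0.5478 -0.0162  0.1419]
bar n 211 rect 581.2041015625 -136.73951721191406 44.507415771484375 14.094417572021484 25.082700729370117 mean [ 0.5846 -0.1361] z 0.10523676594783904 yaw -153.50184760786976
block 3564 ((577.1749267578125, -77.3271255493164), (77.53216552734375, 240.88180541992188), 3.2839126586914062)
ball 268 [ 0.5466 -0.0137  0.1405]
shift [-0.2964 -0.4957  0.0313] turn [   0.0081   -0.0043 -159.6725]
```

>>> {"api": "servo_tool", "payload": {
  "motion": [
    [1,-0.297,-0.496,0.03,0,0,-160],
    [1,-0.297,-0.496,0.03,0,0,-160],
    [1,-0.297,-0.496,0.03,0,0,-160],
    [1,-0.297,-0.496,0.03,0,0,-160],
    [1,-0.297,-0.496,0.03,0,0,-160],
    [1,-0.297,-0.496,0.03,0,0,-160],
    [1,-0.297,-0.496,0.03,0,0,-160],
    [1,-0.297,-0.496,0.03,0,0,-160],
    [1,-0.297,-0.496,0.03,0,0,-160],
    [1,-0.297,-0.496,0.03,0,0,-160],
    [1,-0.297,-0.496,0.03,0,0,-160],
    [1,-0.297,-0.496,0.03,0,0,-160],
    [1,-0.297,-0.496,0.03,0,0,-160],
    [1,-0.297,-0.496,0.03,0,0,-160],
    [1,-0.297,-0.496,0.03,0,0,-160],
    [1,-0.297,-0.496,0.03,0,0,-160],
    [1,-0.297,-0.496,0.03,0,0,-160],
    [1,-0.297,-0.496,0.03,0,0,-160]
  ]
}}

```text
clock: 3.45
position: [0.5791, -0.1353, 0.2013]
ee_rot: [0.706, 0.708, -0.0, 0.0]
ft_force: [-0.4, 0.9, 0.5]
grip_width: 0.997
```

Run:
```python
from h import *
o=st();im,d=eyes.camera('wrist');cv2.imwrite('pics/wrist1.png',im)
P=cloud('wrist',d,o);bar(P,d>0)
for t in ['screw_grip','lock_tip']:
    for r in models.boxes_of('wrist',t)[:1]:print(t,r['confidence'],world('wrist',r['point'],o))
m=(d>0)&(P[...,2]>.054)&(P[...,2]<.064)&(abs(P[...,0]-.58)<.08)&(abs(P[...,1]+.075)<.17)
print('block',m.sum(),cv2.minAreaRect(P[m][:,:2].astype(np.float32)*1000))
go([.580,-.1375,.140],115)
```

```text
t 3.45 p [ 0.5791 -0.1353  0.2013] q [ 0.7058  0.7084 -0.      0.0001] F [-0.4013  0.8955  0.5012] M [ 0.0441 -0.0296 -0.0092] g 0.9974625213983556 j [ 0.7557  0.3799 -0.7606  1.5548  0.2677  1.3142  1.5368]
bar n 1701 rect 578.0657958984375 -138.8158721923828 42.02961730957031 14.324230194091797 25.070085525512695 mean [ 0.5766 -0.1388] z 0.10500375199889886 yaw -154.43902711241975
screw_grip 0.59 [ 0.5678 -0.1371  0.0926]
lock_tip 0.82 [ 0.5478 -0.0234  0.1474]
block 21154 ((574.3978271484375, -79.3989486694336), (75.15663146972656, 239.95208740234375), 3.5084307193756104)
shift [-0.0023  0.0009  0.0613] turn [  0.0021   0.0103 -24.7206]
```

View pics/wrist1.png

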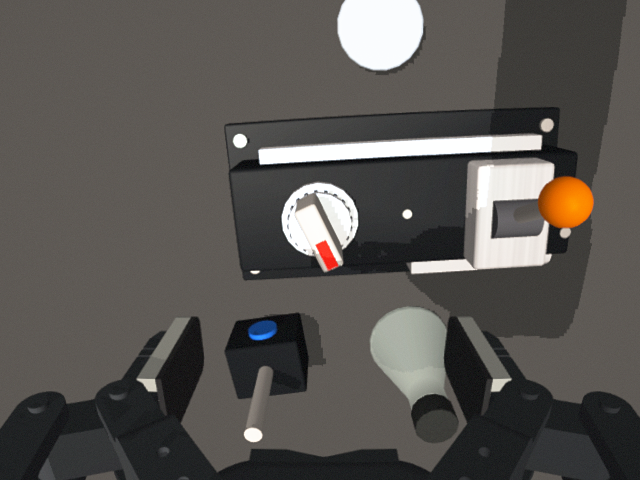

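The wrist view shows the knob at (320,225) with its red end toward the robot's far side. The lever ball is at (566,202), and the flask and magnetic stand are both clear. I'll lower the tool onto the bar.

>>> {"api": "servo_tool", "payload": {
  "motion": [
    [0.7,-0.0027,0,0.03,0,0,-10],
    [0.6,-0.0027,0,0.06,0,0,-20],
    [0.6,-0.0027,0,0.08,0,0,-25],
    [0.6,-0.0027,0,0.1,0,0,-25],
    [0.6,-0.0027,0,0.121,0,0,-25],
    [0.6,-0.0027,0,0.121,0,0,-25],
    [0.4,-0.0027,0,0.121,0,0,-25],
    [0.25,-0.0027,0,0.121,0,0,-25],
    [0.25,-0.0027,0,0.121,0,0,-25],
    [0.25,-0.0027,0,0.121,0,0,-25]
  ],
  "grip_force": 20
}}

```text
clock: 4.85
position: [0.5792, -0.1381, 0.0806]
ee_rot: [0.535, 0.845, 0.0, 0.0]
ft_force: [-0.2, 0.5, -0.1]
grip_width: 0.251
```

>>> {"api": "servo_tool", "payload": {
  "motion": [
    [0,0,0,0,0,0,0],
    [0,0,0,0,0,0,0],
    [0,0,0,0,0,0,0],
    [0,0,0,0,0,0,0]
  ],
  "grip_force": 40
}}

```text
clock: 5.35
position: [0.5793, -0.1382, 0.0806]
ee_rot: [0.535, 0.845, -0.0, 0.0]
ft_force: [-0.5, -1.2, 5.6]
grip_width: 0.155
```

Run:
```python
from h import *
st()
```

```text
t 5.35 p [ 0.5793 -0.1382  0.0806] q [ 0.535   0.8449 -0.      0.0003] F [-0.5078 -1.2461  5.5971] M [-0.2256  0.1101 -0.0123] g 0.15534617254985003 j [ 0.7735  0.5189 -0.7852  1.6765  0.4016  1.1143  1.8865]
```

>>> {"api": "servo_tool", "payload": {
  "motion": [
    [0,0,0,0,0,0,8],
    [0,0,0,0,0,0,16],
    [0,0,0,0,0,0,24],
    [0,0,0,0,0,0,32],
    [0,0,0,0,0,0,40],
    [0,0,0,0,0,0,48],
    [0,0,0,0,0,0,56],
    [0,0,0,0,0,0,62],
    [0,0,0,0,0,0,62]
  ]
}}

```text
clock: 6.48
position: [0.5793, -0.1377, 0.0806]
ee_rot: [0.893, 0.449, 0.0, 0.0]
ft_force: [0.0, 0.1, 5.5]
grip_width: 0.156
```

```bash
cat > r.py <<'E'
from h import *
o=obs();x=R.from_quat(o['ee_rot']).as_matrix()[:,0]
print('t',round(o['clock'],2),'p',np.array(o['position']),'yaw %.2f'%np.degrees(np.arctan2(x[1],x[0])),'F',np.array(o['ft_force']),'M',np.array(o['torque']),'g',round(o['grip_width'],3),'j',np.array(o['joint_pos']))
E
python3 r.py
```

```text
t 6.47 p [ 0.5793 -0.1377  0.0806] yaw 53.38 F [0.0219 0.063  5.5313] M [ 0.0575  0.0947 -0.0392] g 0.156 j [ 0.624   0.461  -0.5838  1.6845  0.2817  1.0805  0.8861]
```

>>> {"api": "servo_tool", "payload": {
  "motion": [
    [0,0,0,0,0,0,5],
    [0,0,0,0,0,0,10],
    [0,0,0,0,0,0,10]
  ]
}}

```text
clock: 6.85
position: [0.5794, -0.1377, 0.0806]
ee_rot: [0.929, 0.37, 0.0, 0.0]
ft_force: [-0.6, 0.8, 6.1]
grip_width: 0.154
```

```bash
python3 r.py
```

```text
t 6.85 p [ 0.5794 -0.1377  0.0806] yaw 43.49 F [-0.5695  0.8463  6.0803] M [ 0.1473  0.0318 -0.0668] g 0.154 j [ 0.6003  0.4542 -0.5529  1.6857  0.2646  1.0764  0.7253]
```

>>> {"api": "servo_tool", "payload": {
  "motion": [
    [0,0,0,0,0,0,3],
    [0,0,0,0,0,0,6],
    [0,0,0,0,0,0,6]
  ]
}}

```text
clock: 7.22
position: [0.5794, -0.1377, 0.0806]
ee_rot: [0.947, 0.322, 0.0, 0.0]
ft_force: [0.7, 1.3, 6.7]
grip_width: 0.15
```

```bash
python3 r.py
```

```text
t 7.22 p [ 0.5794 -0.1377  0.0806] yaw 37.53 F [0.7387 1.3074 6.7323] M [ 0.15    0.031  -0.0386] g 0.15 j [ 0.586   0.4502 -0.5344  1.6865  0.2546  1.0741  0.6283]
```

>>> {"api": "servo_tool", "payload": {
  "motion": [
    [0,0,0,0,0,0,3],
    [0,0,0,0,0,0,6],
    [0,0,0,0,0,0,6]
  ]
}}

```text
clock: 7.6
position: [0.5795, -0.1377, 0.0806]
ee_rot: [0.962, 0.272, 0.0, 0.0]
ft_force: [0.4, 0.8, 4.2]
grip_width: 0.151
```

```bash
python3 r.py
```

```text
t 7.6 p [ 0.5795 -0.1377  0.0806] yaw 31.53 F [0.4492 0.7594 4.221 ] M [ 0.1798  0.0078 -0.0294] g 0.151 j [ 0.5716  0.4464 -0.5157  1.6873  0.2446  1.0718  0.5305]
```

>>> {"api": "servo_tool", "payload": {
  "motion": [
    [0,0,0,0,0,0,3],
    [0,0,0,0,0,0,6],
    [0,0,0,0,0,0,6]
  ]
}}

```text
clock: 7.98
position: [0.5795, -0.1376, 0.0805]
ee_rot: [0.975, 0.221, 0.0, -0.0]
ft_force: [-0.0, 0.8, 5.8]
grip_width: 0.154
```

```bash
python3 r.py
```

```text
t 7.97 p [ 0.5795 -0.1376  0.0805] yaw 25.55 F [-0.026   0.7818  5.8052] M [ 0.2094 -0.1368  0.1127] g 0.154 j [ 0.557   0.4428 -0.4972  1.6881  0.2348  1.0696  0.4328]
```

>>> {"api": "servo_tool", "payload": {
  "motion": [
    [0,0,0,0,0,0,0],
    [0,0,0,0,0,0,0]
  ]
}}

```text
clock: 8.22
position: [0.5795, -0.1376, 0.0806]
ee_rot: [0.975, 0.222, 0.0, -0.0]
ft_force: [0.5, 1.9, 4.4]
grip_width: 0.156
```

```bash
python3 r.py
```

```text
t 8.22 p [ 0.5795 -0.1376  0.0806] yaw 25.60 F [0.5172 1.9343 4.4242] M [ 0.219  -0.0928  0.1207] g 0.156 j [ 0.5572  0.4428 -0.4974  1.688   0.2349  1.0696  0.4336]
```

>>> {"api": "servo_tool", "payload": {
  "motion": [
    [0,0,0,0,0,0,2],
    [0,0,0,0,0,0,2]
  ]
}}

```text
clock: 8.48
position: [0.5795, -0.1376, 0.0806]
ee_rot: [0.979, 0.204, 0.0, -0.0]
ft_force: [0.6, 1.1, 5.1]
grip_width: 0.153
```

```bash
python3 r.py
```

```text
t 8.47 p [ 0.5795 -0.1376  0.0806] yaw 23.57 F [0.5888 1.0991 5.0562] M [ 0.2801 -0.1435  0.1503] g 0.153 j [ 0.5523  0.4416 -0.4911  1.6883  0.2317  1.0689  0.4005]
```

>>> {"api": "servo_tool", "payload": {
  "motion": [
    [0,0,0,0,0,0,2],
    [0,0,0,0,0,0,2]
  ]
}}

```text
clock: 8.72
position: [0.5796, -0.1376, 0.0806]
ee_rot: [0.982, 0.187, 0.0, 0.0]
ft_force: [1.7, 1.3, 4.8]
grip_width: 0.155
```

```bash
python3 r.py
```

```text
t 8.72 p [ 0.5796 -0.1376  0.0806] yaw 21.58 F [1.6842 1.3322 4.8332] M [ 0.2535 -0.1923  0.1795] g 0.155 j [ 0.5475  0.4404 -0.485   1.6886  0.2285  1.0682  0.3679]
```

>>> {"api": "servo_tool", "payload": {
  "motion": [
    [0,0,0,0,0,0,-3],
    [0,0,0,0,0,0,-3]
  ]
}}

```text
clock: 8.98
position: [0.5795, -0.1376, 0.0806]
ee_rot: [0.977, 0.213, 0.0, -0.0]
ft_force: [0.9, 2.3, 5.0]
grip_width: 0.153
```

```bash
python3 r.py
```

```text
t 8.97 p [ 0.5795 -0.1376  0.0806] yaw 24.64 F [0.857  2.3191 5.0231] M [ 0.2679 -0.1681  0.1481] g 0.153 j [ 0.555   0.4423 -0.4945  1.6881  0.2334  1.0693  0.418 ]
```

>>> {"api": "servo_tool", "payload": {
  "motion": [
    [0,0,0,0,0,0,-3],
    [0,0,0,0,0,0,-3]
  ]
}}

```text
clock: 9.22
position: [0.5795, -0.1376, 0.0806]
ee_rot: [0.971, 0.239, 0.0, -0.0]
ft_force: [-0.2, 1.3, 5.6]
grip_width: 0.157
```

```bash
python3 r.py
```

```text
t 9.22 p [ 0.5795 -0.1376  0.0806] yaw 27.63 F [-0.2091  1.2829  5.5682] M [ 0.2683 -0.08    0.022 ] g 0.157 j [ 0.5623  0.4441 -0.5038  1.6878  0.2382  1.0704  0.4669]
```

>>> {"api": "servo_tool", "payload": {
  "motion": [
    [0,0,0,0,0,0,-3],
    [0,0,0,0,0,0,-3]
  ]
}}

```text
clock: 9.48
position: [0.5795, -0.1376, 0.0806]
ee_rot: [0.964, 0.264, 0.0, -0.0]
ft_force: [0.3, 1.7, 4.9]
grip_width: 0.155
```

```bash
python3 r.py
```

```text
t 9.47 p [ 0.5795 -0.1376  0.0806] yaw 30.63 F [0.2753 1.673  4.9113] M [ 0.3073 -0.0657  0.059 ] g 0.155 j [ 0.5695  0.4459 -0.5131  1.6874  0.243   1.0715  0.5158]
```

>>> {"api": "servo_tool", "payload": {
  "motion": [
    [0,0,0,0,0,0,-3],
    [0,0,0,0,0,0,-3]
  ]
}}

```text
clock: 9.72
position: [0.5795, -0.1376, 0.0806]
ee_rot: [0.957, 0.289, 0.0, -0.0]
ft_force: [-0.0, 0.8, 5.1]
grip_width: 0.159
```

```bash
python3 r.py
```

```text
t 9.72 p [ 0.5795 -0.1376  0.0806] yaw 33.63 F [-0.0379  0.7897  5.106 ] M [ 0.2685 -0.1027  0.0107] g 0.159 j [ 0.5767  0.4478 -0.5223  1.687   0.248   1.0726  0.5648]
```

>>> {"api": "servo_tool", "payload": {
  "motion": [
    [0,0,0,0,0,0,-5],
    [0,0,0,0,0,0,-5]
  ]
}}

```text
clock: 9.98
position: [0.5794, -0.1376, 0.0806]
ee_rot: [0.944, 0.331, 0.0, -0.0]
ft_force: [-1.2, 0.4, 5.3]
grip_width: 0.158
```

```bash
python3 r.py
```

```text
t 9.97 p [ 0.5794 -0.1376  0.0806] yaw 38.66 F [-1.2201  0.3976  5.27  ] M [ 0.2766  0.0041 -0.001 ] g 0.158 j [ 0.5889  0.451  -0.538   1.6863  0.2564  1.0745  0.6467]
```

```bash
cat > a.py <<'E'
from h import *
M=[]
for i in range(7):
    o=obs();M.append(np.r_[o['ft_force'],o['torque']]);eyes.camera('wrist')
x=R.from_quat(o['ee_rot']).as_matrix()[:,0];M=np.array(M)
print('t',round(o['clock'],2),'yaw %.2f'%np.degrees(np.arctan2(x[1],x[0])),'F,M',M.mean(0),'sd',M.std(0)[[3,4,5]])
E
python3 a.py
```

```text
t 10.28 yaw 38.59 F,M [-0.1253  0.6088  5.4884  0.2486 -0.0197  0.0292] sd [0.0226 0.0394 0.0187]
```

>>> {"api": "servo_tool", "payload": {
  "motion": [
    [0,0,0,0,0,0,3],
    [0,0,0,0,0,0,6],
    [0,0,0,0,0,0,6]
  ],
  "grip_force": 60
}}

```text
clock: 10.7
position: [0.5795, -0.1376, 0.0806]
ee_rot: [0.96, 0.28, 0.0, 0.0]
ft_force: [-0.1, 0.5, 5.6]
grip_width: 0.147
```

```bash
python3 a.py
```

```text
t 11.0 yaw 32.58 F,M [-0.0531  0.6712  5.9461  0.2423 -0.0089 -0.0341] sd [0.0406 0.0269 0.0284]
```

>>> {"api": "servo_tool", "payload": {
  "motion": [
    [0,0,0,0,0,0,3],
    [0,0,0,0,0,0,6],
    [0,0,0,0,0,0,6]
  ]
}}

```text
clock: 11.42
position: [0.5795, -0.1376, 0.0806]
ee_rot: [0.973, 0.23, 0.0, 0.0]
ft_force: [0.6, 1.0, 5.1]
grip_width: 0.155
```

```bash
python3 a.py
```

```text
t 11.72 yaw 26.59 F,M [ 0.3834  1.4973  5.661   0.2583 -0.0669  0.0495] sd [0.0149 0.0204 0.0333]
```

>>> {"api": "servo_tool", "payload": {
  "motion": [
    [0,0,0,0,0,0,2],
    [0,0,0,0,0,0,4],
    [0,0,0,0,0,0,4]
  ]
}}

```text
clock: 12.15
position: [0.5795, -0.1376, 0.0806]
ee_rot: [0.981, 0.196, 0.0, 0.0]
ft_force: [0.4, 1.3, 6.1]
grip_width: 0.151
```

```bash
python3 a.py
```

```text
t 12.45 yaw 22.60 F,M [ 0.4907  1.3296  5.6026  0.2327 -0.079   0.1536] sd [0.0232 0.0249 0.0282]
```

>>> {"api": "servo_tool", "payload": {
  "motion": [
    [0,0,0,0,0,0,2],
    [0,0,0,0,0,0,4],
    [0,0,0,0,0,0,4]
  ]
}}

```text
clock: 12.88
position: [0.5796, -0.1376, 0.0806]
ee_rot: [0.987, 0.161, 0.0, 0.0]
ft_force: [0.9, 0.4, 5.1]
grip_width: 0.148
```

```bash
python3 a.py
```

```text
t 13.18 yaw 18.62 F,M [ 0.4657  1.2349  5.4881  0.2029 -0.1134  0.2372] sd [0.0223 0.0223 0.0275]
```

>>> {"api": "servo_tool", "payload": {
  "motion": [
    [0,0,0,0,0,0,-9],
    [0,0,0,0,0,0,-18],
    [0,0,0,0,0,0,-27],
    [0,0,0,0,0,0,-36],
    [0,0,0,0,0,0,-45],
    [0,0,0,0,0,0,-54],
    [0,0,0,0,0,0,-63],
    [0,0,0,0,0,0,-72],
    [0,0,0,0,0,0,-81],
    [0,0,0,0,0,0,-90],
    [0,0,0,0,0,0,-97],
    [0,0,0,0,0,0,-100.5],
    [0,0,0,0,0,0,-100.5],
    [0,0,0,0,0,0,-100.5]
  ]
}}

```text
clock: 14.98
position: [0.5793, -0.1382, 0.0806]
ee_rot: [0.507, 0.862, -0.0, 0.0]
ft_force: [-0.8, -0.6, 6.9]
grip_width: 0.152
```

```bash
python3 r.py
```

```text
t 14.97 p [ 0.5793 -0.1382  0.0806] yaw 119.06 F [-0.8102 -0.6139  6.8861] M [-0.1022  0.1227  0.039 ] g 0.152 j [ 0.7802  0.522  -0.7944  1.6762  0.4075  1.1162  1.948 ]
```

>>> {"api": "servo_tool", "payload": {
  "motion": [
    [0.25,0,0,0,0,0,0],
    [0.5,0,0,0,0,0,0],
    [0.5,0,0,0,0,0,0],
    [0.5,0,0,-0.03,0,0,0],
    [0.5,0,0,-0.08,0,0,0],
    [0.5,0,0,-0.12,0,0,10],
    [0.5,0,0,-0.12,0,0,20],
    [0.5,0,0,-0.12,0,0,29],
    [0.5,0,0,-0.12,0,0,29]
  ]
}}

```text
clock: 16.1
position: [0.579, -0.1379, 0.2003]
ee_rot: [0.708, 0.707, -0.0, 0.0]
ft_force: [-1.1, -0.3, 0.1]
grip_width: 0.5
```

Run:
```python
from h import *
o=st();im,d=eyes.camera('wrist');cv2.imwrite('pics/wrist2.png',im)
P=cloud('wrist',d,o);bar(P,d>0)
for r in models.boxes_of('wrist','lock_tip')[:1]:print(r['confidence'],world('wrist',r['point'],o))
m=(d>0)&(P[...,2]>.125)&(np.hypot(P[...,0]-.55,P[...,1]+.013)<.04)
q=P[m];s=np.linalg.lstsq(np.c_[2*q,np.ones(len(q))],(q**2).sum(1),rcond=None)[0];print('ball',len(q),s[:3])
```

```text
t 16.1 p [ 0.579  -0.1379  0.2003] q [ 0.7076  0.7066 -0.0002  0.0001] F [-1.1413 -0.3024  0.056 ] M [-0.003   0.0822 -0.031 ] g 0.5004492254563943 j [ 0.7576  0.3816 -0.7584  1.5547  0.2685  1.3127  1.5357]
bar n 1717 rect 578.3018798828125 -138.64915466308594 42.616458892822266 14.209587097167969 29.20281982421875 mean [ 0.5766 -0.1389] z 0.10504089229691407 yaw -150.60778201312527
0.61 [ 0.5467 -0.0222  0.1461]
ball 2294 [ 0.5459 -0.0156  0.1425]
```

View pics/wrist2.png

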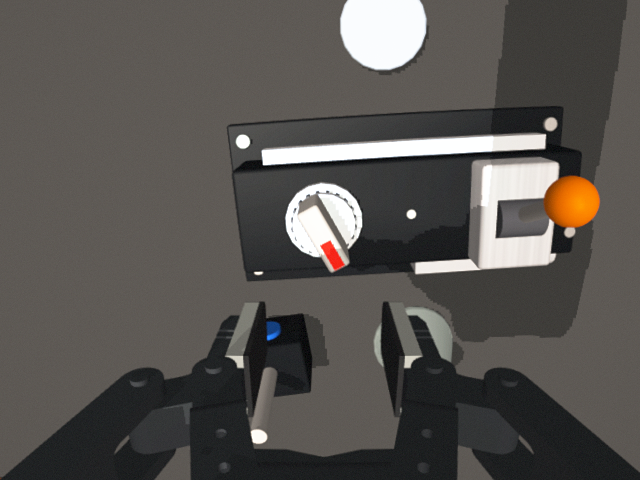

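The knob now points 29° by its top surface, matching the target of a quarter turn back from the felt bottom (bar at about -61°). The ball is at (571,202), still on the robot's side. Next I'll push the lever over with the fingers shut.

>>> {"api": "servo_tool", "payload": {
  "motion": [
    [0.2,0.06,-0.079,0,0,0,0],
    [0,0.1245,-0.079,0,0,0,0],
    [0,0.1245,-0.079,0,0,0,0],
    [0,0.1245,-0.079,0.04,0,0,0],
    [0,0.1245,-0.079,0.07,0,0,0],
    [0,0.1245,-0.079,0.07,0,0,0],
    [0,0.1245,-0.065,0.07,0,0,0],
    [0,0.1245,-0.055,0.07,0,0,0],
    [0,0.1245,-0.045,0.07,0,0,0],
    [0,0.1245,-0.037,0.07,0,0,0],
    [0,0.1245,-0.029,0.07,0,0,0],
    [0,0.1245,-0.021,0.07,0,0,0],
    [0,0.1245,-0.014,0.07,0,0,0],
    [0,0.1245,-0.007,0.07,0,0,0],
    [0,0.1245,0.0,0.07,0,0,0],
    [0,0.1245,0.0,0.07,0,0,0]
  ]
}}

```text
clock: 18.2
position: [0.5792, -0.0135, 0.13]
ee_rot: [0.708, 0.706, -0.001, -0.001]
ft_force: [-4.3, -0.0, -0.3]
grip_width: -0.002
```

```bash
cat > b.py <<'E'
from h import *
import sys
o=st()
for n in ['scene','top','wrist']:
    o=obs();im,d=eyes.camera(n);cv2.imwrite(f'pics/{n}_{sys.argv[1]}.png',im)
    P=cloud(n,d,o);hsv=cv2.cvtColor(im,cv2.COLOR_BGR2HSV)
    m=(d>0)&(P[...,2]>.115)&(P[...,2]<.17)&(np.hypot(P[...,0]-.58,P[...,1]+.013)<.08)&(hsv[...,1]>180)&(hsv[...,0]<20)
    q=P[m]
    if len(q)>60:
        s=np.linalg.lstsq(np.c_[2*q,np.ones(len(q))],(q**2).sum(1),rcond=None)[0]
        print(n,'ball',len(q),s[:3],'r',np.sqrt(s[3]+s[:3]@s[:3]),'lock',.5+np.arctan2(s[0]-.5735,s[2]-.082))
    bar(P,d>0)
E
python3 b.py p1
```

```text
t 18.2 p [ 0.5792 -0.0135  0.13  ] q [ 0.7082  0.7061 -0.0006 -0.0005] F [-4.293  -0.05   -0.2694] M [-0.1014  0.7701 -0.0226] g -0.0020659698580642177 j [ 0.5919  0.4274 -0.803   1.6742  0.3279  1.1823  1.2752]
bar n 220 rect 581.5994873046875 -136.59934997558594 43.37582015991211 14.189718246459961 29.657917022705078 mean [ 0.5849 -0.136 ] z 0.10514569674887658 yaw -149.23403331472852
bar n 0 rect 0.0 0.0 0.0 0.0 0.0 mean [nan nan] z nan yaw nan
wrist ball 123 [ 0.6168 -0.02    0.1781] r 0.0298030429683414 lock 0.9234001160245447
bar n 3221 rect 578.3070678710938 -138.27520751953125 42.16257858276367 15.947332382202148 29.5684757232666 mean [ 0.5768 -0.1365] z 0.10479531013212079 yaw -150.33517002270136
  return _methods._mean(a, axis=axis, dtype=dtype,
  ret = ret.dtype.type(ret / rcount)
  avg = a.mean(axis, **keepdims_kw)
  ret = um.true_divide(
h.py:33: RuntimeWarning: Degrees of freedom <= 0 for slice
  e=np.linalg.eigh(np.cov(q.T))[1][:,1]
  c *= np.true_divide(1, fact)
  c *= np.true_divide(1, fact)
h.py:34: RuntimeWarning: Mean of empty slice.
  print('bar n',m.sum(),'rect',cx,cy,w,h,a,'mean',q.mean(0),'z',z,'yaw',np.degrees(np.arctan2(e[1],e[0])))
```

>>> {"api": "servo_tool", "payload": {
  "motion": [
    [0,0,0.002,0,0,0,0],
    [0,0,0.004,0,0,0,0],
    [0,0,0.004,0,0,0,0]
  ]
}}

```text
clock: 18.73
position: [0.5799, -0.0136, 0.1297]
ee_rot: [0.708, 0.706, -0.003, -0.002]
ft_force: [-22.4, -0.6, 11.6]
grip_width: -0.0
```

>>> {"api": "servo_tool", "payload": {
  "motion": [
    [0,0,-0.02,0,0,0,0],
    [0,0,-0.06,0,0,0,0],
    [0,0,-0.1,-0.03,0,0,0],
    [0,0,-0.12,-0.09,0,0,0],
    [0,0,-0.15,-0.11,0,0,0],
    [0,0.03,-0.15,-0.11,0,0,0],
    [0,0.06,-0.15,-0.11,0,0,0],
    [0,0.06,-0.15,-0.11,0,0,0]
  ]
}}

```text
clock: 19.73
position: [0.4342, 0.0491, 0.241]
ee_rot: [0.707, 0.707, 0.001, 0.001]
ft_force: [0.3, -0.6, 0.2]
grip_width: -0.002
```

```bash
python3 -W ignore b.py p2; python3 -c "
import cv2,numpy as np
a=cv2.imread('pics/scene_p2.png')
cv2.imwrite('pics/v3.png',a)"
```

```text
t 19.73 p [0.4342 0.0491 0.241 ] q [0.7068 0.7074 0.0006 0.0012] F [ 0.3377 -0.5933  0.2289] M [-0.0321 -0.0371  0.0396] g -0.0018260127951914354 j [ 0.8139 -0.0804 -0.9629  1.8706 -0.067   1.3151  1.441 ]
bar n 220 rect 580.9327392578125 -137.17176818847656 42.84919357299805 13.94150161743164 29.710506439208984 mean [ 0.5847 -0.136 ] z 0.10504451738009793 yaw -149.18293897135146
top ball 128 [ 0.6037 -0.0127  0.1398] r 0.012054583580034044 lock 0.9811520744253127
bar n 358 rect 580.4517822265625 -138.54293823242188 42.032039642333984 14.65735149383545 29.19829750061035 mean [ 0.5802 -0.1378] z 0.1039949501661675 yaw -150.90672744986864
bar n 968 rect 577.68212890625 -138.3276824951172 42.09122848510742 15.410680770874023 29.746124267578125 mean [ 0.5757 -0.1369] z 0.10453507639892484 yaw -149.4122084882054
```

View pics/v3.png

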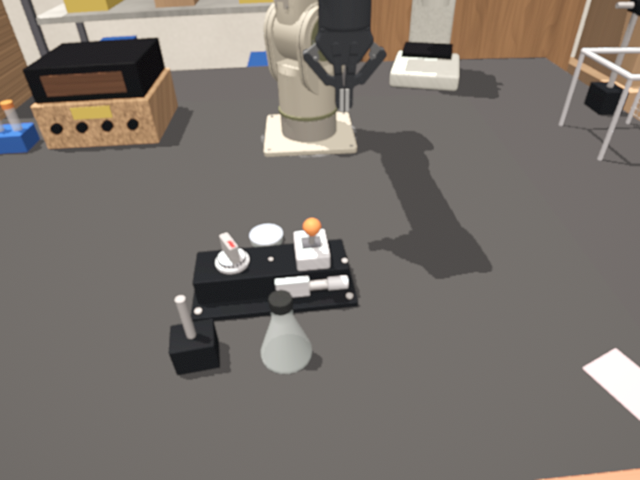

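The scene view shows the gripper well clear. The ball, at (312,227), leans to the far side, and the knob, at (232,250), is unchanged. The flask, dish and stand look undisturbed, so I'm handing in.

```bash
python3 -c "
from workcell import ticket
print(ticket.hand_in())"
```

```text
the job is handed in; nothing more can be done
None
```

I set the stage's running clearance, locked it with the lever and handed the job in after about 20 s of robot time. No verdict is reported back.

- **Screw:** I turned it clockwise until the torque began to rise along the seat's springy slope, peaking at about 0.24 to 0.3 N m, below the 0.5 N m that counts as forcing. I then backed it off 90° from the bottom I estimated from the torque, and released it.
    - **Bottom:** My estimates spread over roughly 27° to 32° of gripper yaw, because friction and sensor noise blur the point of contact. I took 29°, so the quarter turn is uncertain by about ±2°.
    - **Two presses:** I pressed against the seat twice: once to find it, then after easing off about 17°, a second time with averaged readings.
    - **Angle check:** The knob read 29.2° to 29.7° in the cameras, before and after the lever move, against the 29° I aimed for.
- **Lock lever:** I pushed it over to the far side until it met its stop. The last few millimetres of pushing raised the force to 22 N, within the 40 N limit. The top camera then put it at about 0.98 rad.
- **Last look:** The gripper was clear and touching nothing (force about 0). The flask, dish and magnetic stand looked undisturbed, but I checked them only by eye and did not measure them again.

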